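Put the hand torch away in its spring clips

TASK

The soldering torch stands nozzle-down in its steel holster: lift it out and lay it down gently, knob up, on the tan soldering board to change your grip. Then put it away in the wooden clip rack, nozzle at the open end and knob up, pressing it down until both spring clips have snapped over it and it lies fully home on the rack. Let go of it there, and leave the jar, the lid and the charcoal block where they are.

Things in the scene. Friction and masses are not known exactly. Their poses are not given: they have to be found in the camera images.
- torch: hand torch, loose, 0.24 to 0.38 kg, 168 mm long; its handle is 34 mm wide and deep all along. Origin: on the axis, mid-grip; x to the nozzle, z to the gas knob. Along x (mm): square valve head -74 to -50; round sleeve to -24; square ribbed grip to 24; round sleeve to 50; collar to 58; nozzle to 94. Lies stably on its flat underside, knob up, axis 17 above the surface.
- torch_knob (a point): top of the torch's gas knob (black, 20 mm diameter), on the valve head, 62 mm behind the torch's origin (-x) and 37 mm off the axis (+z). At the start the torch stands x down and the knob is level, on the holster's front (-x) side
- torch_tip (a point): the tip of the torch's brass nozzle, on its axis, 94 mm from the torch's origin along its x; nozzle 15 to 22 mm thick
- holster: fixed upright square steel tube, 38 mm inside, 44 outside, on a foot 110 (x) x 90 x 10 mm. Origin: centre of the foot's underside, z up. Bore floor at z = 10 mm, rim at z = 118 mm. The torch stands in it nozzle down with 2 mm to spare on each side: only its last 60 mm (valve head, sleeve, 10 mm of grip) stick out, and it must rise 108 mm to clear the rim
- soldering_board: fixed flat tan board, 240 (x) x 180 (y) x 12 mm, empty, between holster and rack. Origin: centre of its underside; its top is at z = 12 mm
- rack: fixed foot of the clip rack: steel plate 195 x 86 x 4 mm, a foam pad, and on it a beech board (x -100 to 75, 70 mm wide, top at z = 36 mm) with two clips (points clip_front, clip_rear) and an end stop (x -100 to -84, 30 mm above the board). Origin: on the underside, midway between the clips; x to the open (nozzle) end. The foam sinks about 1 mm per 2 N of push, to 16 mm, and springs back
- rack_seat (a point): where the torch's origin lies when it is home in the clips, resting on the board: 53 mm above the rack's underside when unloaded, midway between the clips; it sinks and rises with the board on its foam. Axes as the rack's, and the torch's axes then match them
- clip_front (a point): clip nearer the open end, 37 mm along the rack's x; takes the torch's front sleeve; point on the home axis, 17 mm above the board. A clip is 14 mm wide along x, two sprung jaws, 48 mm across outside; lips reach 42 mm above the board; the throat between the noses is 27 mm and must spread to 34 mm to let the sleeve by
- clip_rear (a point): the same clip at -37 mm, by the end stop; takes the rear sleeve. In each clip the sleeve first rests on the lips, its axis about 21 mm above home; pushed down, the force climbs to a peak of about 8 to 13 N a clip, midway down, then gives way, and the sleeve snaps down onto the board and is held
- flux_jar: open glass jar, 60 mm wide, 60 mm high, loose; leave it alone. Origin: centre of the underside
- jar_lid: black jar lid lying as a dish, 76 mm wide, 13 mm high, loose; leave it alone. Origin: centre of the underside
- charcoal_block: charcoal soldering block 110 x 65 x 28 mm, loose; leave it alone. Origin: centre of the underside
Mind the look-alikes: they are no part of the job. There is more than one size of the torch; the job needs the larger. What is shaped like the rack but orange is not meant.

How it is judged:
On the way:
1. the torch lies let go on the soldering board, knob up (angle between torch's own x axis and vertical between 1.45 and 1.69 rad and angle between torch's own z axis and vertical below 0.2 rad and contact force between torch and soldering_board above 0.8 N and contact force between torch and the fingers below 0.2 N and linear speed of torch below 0.02 m/s), for 0.2 s.
At the end, for the whole second after the job is handed in: The torch lies let go and still in both clips: origin within 9 mm along, 4 mm across and 3 mm in height of rack_seat, axis within 0.06 rad of the rack's, nozzle at the open end, knob up within 0.2 rad (x of torch in the frame of rack_seat between -0.009 and 0.009 m and y of torch in the frame of rack_seat between -0.004 and 0.004 m and z of torch in the frame of rack_seat below 0.003 m and angle between the x axis of torch and the x axis of rack, either way round below 0.06 rad and x of torch_tip in the frame of rack_seat above 0.06 m and angle between torch's own z axis and vertical below 0.2 rad and linear speed of torch below 0.02 m/s); the robot touches nothing.
It fails at once if the torch is dropped or thrown (faster than 0.8 m/s out of the fingers) (contact force between torch and the fingers below 0.05 N and linear speed of torch above 0.8 m/s).
It fails at once if the flux jar, the jar lid or the charcoal block is moved more than 15 mm (distance of any of flux_jar, jar_lid, charcoal_block from where it was at the start of the episode above 0.015 m).
It also fails if it takes over 67 s, if anything falls off the work surface, if the arm or the gripper's body presses on something with over 40 N, if the wrist force passes 120 N, or if a joint passes its speed limit or range.

ROBOT

A 6-joint arm with a two-finger parallel gripper is mounted at the origin on the work surface. World frame = base frame: x ahead of the robot, y to its left, z up, the work surface at z = 0. Lengths are in m, angles in rad, forces in N, time in s.
With the tool pointing down it reaches from about 0.25 to 0.775 m from the base axis. Payload 4 kg.
Tool frame: the origin (TCP) lies at the very end of the fingers, on their centre line; the grasp point (between the pads) lies 19 mm behind it; z points along the fingers, y is the line along which they close (so a half turn about z gives the same grasp; the last joint's range is limited). The gripper opens to 94 mm and grips with 3 to 60 N. Pads are 16 mm wide; open, the fingers measure 119 mm over their backs; the gripper's body (75 mm by 177 mm) begins 78 mm behind the grasp point.
Start: joints at [-1.242, 0.087, 1.371, -0, 1.684, -0.103], TCP at [0.23, -0.5, 0.206] pointing down, gripper open.
Joint ranges: [-3.1, 3.1], [-0.76, 2.03], [0.27, 2.55], [-1.08, 4.22], [0.17, 2.65], [-2.57, 2.57]. Speed limits (rad/s): [2.79, 2.79, 3.14, 3.14, 3.14, 3.14].

INTERFACE

Orientations are given as a rotation vector (axis times angle).
In Python, from cell import manip, optics, order gives the robot as it stands. The module is installed in compiled form; this text tells all that it offers.
- The arm moves only by the tool servo_tool, never from a script. Its argument "moves" is text: rows parted by semicolons, each of 5 numbers parted by spaces: the shift along the tool's x, y, z in cm, then the turn about the tool's z in rad, then the gripper command: -1 is shut, 1 is fully open, values between are in proportion. In form: x y z twist grip; .... A call has 1 to 20 rows; each row shifts and turns the commanded pose from where the row before left it, along the tool's axes as they then stand; what a row does not reach is not made up. A row lasts 1/8 s, in which the tool goes at most 62.5 mm and 10.7 degrees, less where a joint would pass 70% of its speed; a pose out of reach is approached as far as the arm can. A call is refused whole if a number of a shift passes 6.25 or a number of a turn 0.188, either way. A call with a gripper value outside its range is refused whole. The fingers move at their own pace and stop on an object; the grip force is fixed at half the most. Time passes only in rows, so rows that do not move let the fingers close. It gives the time, the measured TCP pose, the force, the opening and the grip force at its end, in the units of the state.
- manip.sense(): the state, without advancing time (a new reading comes with each control period).
- optics.grab_frame(name): name is "scene" or "top" or "wrist"; returns a dict with "color" (420x560x3 uint8, red, green, blue), "vertical_fov" (degrees; the focal length in pixels is half the picture's height over the tangent of half this angle, whatever the lens; pixels are square), "cx", "cy" (the principal point, pixels), "R" (3x3) and "t" (3): a world point X has camera coordinates R X + t; the wrist camera has in their place "tool_from_camera" (4x4, takes a point from camera to tool coordinates, whose origin is the TCP and whose axes are the flange's). Camera axes: x right, y down, z forward; pixel columns grow to the right and rows downward; lengths in m; the calibration is good to about 2 mm. A picture is of the moment at which its call begins: read the wrist's pose just before it. There is no depth.
- order.finish_job(): hands the job in; it is judged then, once.
The state is a dict: "clock": time; "qpos": joint angles; "qvel": joint speeds; "tau": joint torques, N m; "ee_pos": TCP position; "orientation": TCP orientation; "force": force on the tool from outside, world axes, zero at the start; "ft_torque": the same for the moment, N m; "finger_gap": opening from 0.0 (shut) to 1.0 (fully open); "gripper_force": force on a finger pad.
Only numpy, scipy, OpenCV 4.12 (cv2) and the standard library are available. Lean on these libraries where they do the work, as an engineer would, in place of code of your own. Each camera call takes 0.05 s, during which the arm holds its last target. There are 200 camera calls.

## Working session

There is one attempt and no reset: what is moved stays moved. The work goes in short steps, Python scripts to look and compute and a tool call to move; the robot and the scene stay as the last step left them, time stands still between calls to the robot, and variables do not carry over. Pictures are saved under pics/ and viewed, at most 13 in all, crops included, and the job is handed in when it is done.

Besides the shell and the picture viewer there is one more tool, called after ">>>" by a JSON object that holds its "api" and its "payload", one argument or row to a line. servo_tool: Moves the arm, as the interface text tells. Its arguments: {"type":"object","properties":{"moves":{"type":"string"}},"required":["moves"]}

```bash
mkdir -p pics; cat > h.py <<'E'
import numpy as np, cv2
from scipy.spatial.transform import Rotation as Ro
from cell import manip, optics, order
def grab(name):
    s=manip.sense(); f=optics.grab_frame(name)
    h=f["color"].shape[0]; fl=h/2/np.tan(np.radians(f["vertical_fov"])/2)
    if name=="wrist":
        T=np.eye(4); T[:3,:3]=Ro.from_rotvec(s["orientation"]).as_matrix(); T[:3,3]=s["ee_pos"]
        C=np.linalg.inv(T@np.array(f["tool_from_camera"])); R,t=C[:3,:3],C[:3,3]
    else: R,t=np.array(f["R"]),np.array(f["t"])
    return dict(im=f["color"],f=fl,cx=f["cx"],cy=f["cy"],R=R,t=t)
def ray(c,u,v):
    d=c["R"].T@np.array([(u-c["cx"])/c["f"],(v-c["cy"])/c["f"],1]); return -c["R"].T@c["t"], d/np.linalg.norm(d)
def onz(c,u,v,z):
    o,d=ray(c,u,v); return o+d*(z-o[2])/d[2]
def tri(c1,p1,c2,p2):
    A=np.zeros((3,3));b=np.zeros(3);L=[ray(c1,*p1),ray(c2,*p2)]
    for o,d in L:
        P=np.eye(3)-np.outer(d,d);A+=P;b+=P@o
    x=np.linalg.solve(A,b); return x,[np.linalg.norm(np.cross(x-o,d)) for o,d in L]
def proj(c,X):
    p=c["R"]@np.array(X)+c["t"]; return p[0]/p[2]*c["f"]+c["cx"],p[1]/p[2]*c["f"]+c["cy"]
def save(c,n): cv2.imwrite(f"pics/{n}.png",c["im"][:,:,::-1])
def st():
    s=manip.sense(); print(*[(k,np.round(s[k],4)) for k in("clock","ee_pos","orientation","force","finger_gap","gripper_force","qpos")])
E
python3 - <<'E'
from h import *
import pickle
d={}
for n in("scene","top","wrist"):
    d[n]=grab(n)
    cv2.imwrite(f"pics/{n}0.png",cv2.resize(d[n]["im"],(800,600))[:,:,::-1])
    print(n,d[n]["f"],d[n]["cx"],d[n]["cy"],-d[n]["R"].T@d[n]["t"])
pickle.dump(d,open("d0.pkl","wb")); st()
E
```

```text
scene 452.6537210857126 274.65135808211954 215.06250556243288 [ 1.001463   -0.31834874  0.88302846]
top 521.2858768532512 286.7542407609646 201.5914610305114 [0.39057942 0.01403466 1.3691019 ]
wrist 378.1509917969635 276.6854183576511 204.1119390705125 [ 0.2910691  -0.47067924  0.38450659]
('clock', np.float64(0.15)) ('ee_pos', array([ 0.23  , -0.4991,  0.2046])) ('orientation', array([-3.067e+00, -6.726e-01,  3.000e-04])) ('force', array([-0.3126, -0.5673, -0.2651])) ('finger_gap', np.float64(1.0003)) ('gripper_force', np.float64(0.0)) ('qpos', array([-1.2421,  0.0878,  1.3719,  0.    ,  1.6836, -0.1031]))
```

View pics/scene0.png

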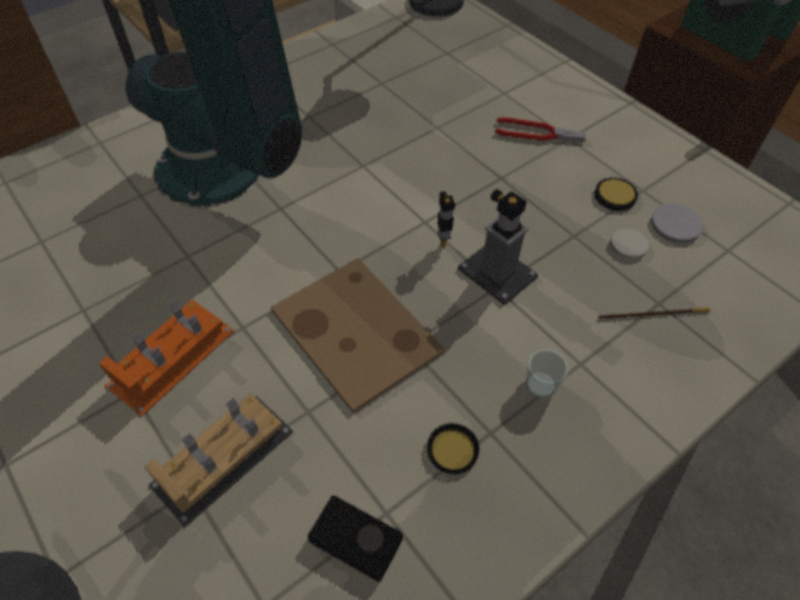

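View pics/top0.png

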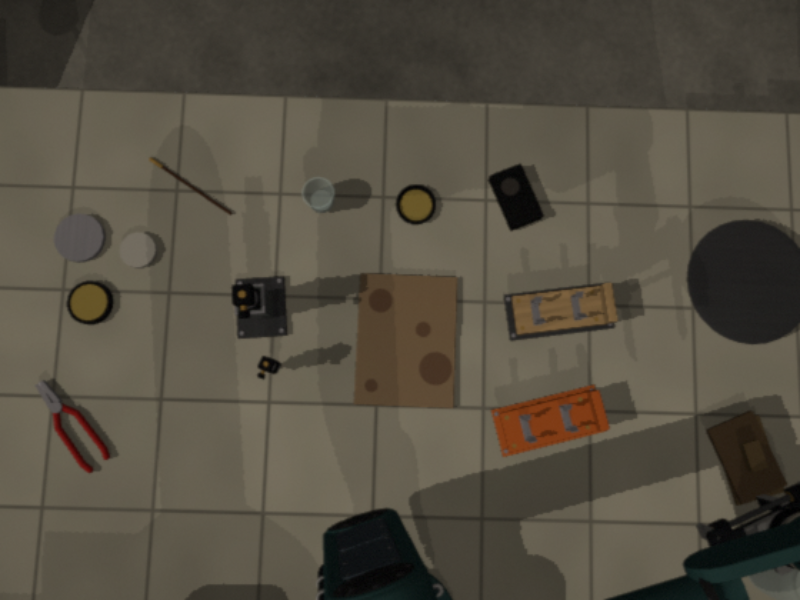

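The top view shows the holster at about (262,307), the tan board at (407,340), and the wood rack at (560,310) with its end stop on the right. The jar is at (318,194), the lid at (415,203) and the charcoal at (515,197). The orange rack and the small torch at (268,365) are decoys. I'll zoom in on the holster and the rack next.

```bash
python3 - <<'E'
from h import *
import pickle
d=pickle.load(open("d0.pkl","rb"))
t=d["top"]["im"];s=d["scene"]["im"]
def cr(i,u,v,w,h,W,H): return cv2.resize(i[v:v+h,u:u+w],(W,H),interpolation=cv2.INTER_CUBIC)
A=cr(t,150,180,80,60,400,300);B=cr(s,310,120,80,60,400,300)
C=cr(t,345,185,100,75,400,300);D=cr(s,95,265,120,90,400,300)
m=np.vstack([np.hstack([A,B]),np.hstack([C,D])])
m=np.clip(m.astype(float)*1.6,0,255).astype(np.uint8)
cv2.imwrite("pics/crop1.png",m[:,:,::-1])
# colour masks in top
hsv=cv2.cvtColor(t,cv2.COLOR_RGB2HSV)
c=d["top"]
for n,(u,v),z in(("board",(285,240),.012),("rackwood",(408,215),.036)):
    print(n,hsv[v-2:v+3,u-2:u+3].reshape(-1,3).mean(0))
for n,(u,v) in dict(jar=(222,137),lid=(291,142),char=(361,138),holster=(183,215),board=(285,238),rack=(392,217)).items(): print(n,onz(c,u,v,0.02).round(3))
E
```

```text
board [ 16.04 111.4   93.68]
rackwood [ 16.76 120.16 113.04]
jar [0.759 0.171 0.02 ]
lid [ 0.752 -0.013  0.02 ]
char [ 0.769 -0.2    0.02 ]
holster [0.548 0.262 0.02 ]
board [ 0.496 -0.004  0.02 ]
rack [ 0.558 -0.282  0.02 ]
```

View pics/crop1.png

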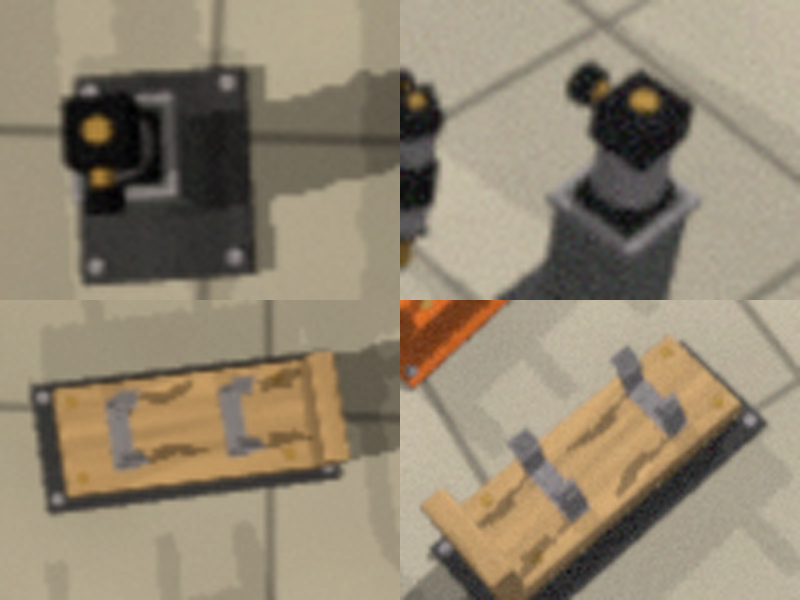

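In the crop, the torch's gold end dot is at top (169,206) and scene (359,140), and the knob faces the robot. The holster foot's corners are clear, and the rack's open end is to the left (+y). Now I'll compute positions.

```bash
python3 - <<'E'
from h import *
import pickle
d=pickle.load(open("d0.pkl","rb"));T,S=d["top"],d["scene"]
a=lambda u,v:(150+u/5,180+v/5); b=lambda u,v:(310+(u-400)/5,120+v/5)
print("dot",tri(T,a(97,130),S,b(645,100)))
print("stem",tri(T,a(100,178),S,b(600,90)))
f=np.array([onz(T,*a(*p),.01) for p in((75,78),(247,68),(85,284),(254,273))]);print(f.round(3),f.mean(0))
print("foot ax", np.degrees(np.arctan2(*(f[0]+f[1]-f[2]-f[3])[[1,0]])),np.linalg.norm(f[0]-f[2]),np.linalg.norm(f[0]-f[1]))
print("rim",np.mean([onz(T,*a(*p),.118) for p in((178,93),(178,198))],0))
e=lambda u,v:(345+u/4,185+(v-300)/4)
p=np.array([onz(T,*e(*q),.004) for q in((32,385),(50,513),(340,478))])
print("plate",p.round(3),np.linalg.norm(p[0]-p[1]),np.linalg.norm(p[2]-p[1]))
g=lambda u,v:(95+(u-400)*.3,265+(v-300)*.3)
bd=np.array([onz(T,*e(*q),.036) for q in((53,390),(66,497))]);print("board end",bd,np.linalg.norm(bd[0]-bd[1]))
# clip tops
for n,x,y in(("F+",(128,398),(625,360)),("F-",(130,458),(672,415)),("R+",(240,385),(525,442)),("R-",(245,445),(573,500))): print(n,tri(T,e(*x),S,g(*y)))
h=cv2.cvtColor(T["im"],cv2.COLOR_RGB2HSV);m=cv2.inRange(h,(8,70,50),(22,255,255));m=cv2.morphologyEx(m,cv2.MORPH_CLOSE,np.ones((7,7)))
n,l,s,c=cv2.connectedComponentsWithStats(m)
for i in range(1,n):
    if s[i,4]>1500:
        r=cv2.minAreaRect(np.argwhere(l==i)[:,::-1].astype(np.float32)); print(r, onz(T,*r[0],.012).round(3))
E
```

```text
dot (array([0.54999723, 0.26647931, 0.1777656 ]), [np.float64(0.0012190620620455468), np.float64(0.0012190620620458185)])
stem (array([0.52789596, 0.26442765, 0.16827485]), [np.float64(0.00042777578160649375), np.float64(0.0004277757816064243)])
[[0.599 0.314 0.01 ]
 [0.607 0.224 0.01 ]
 [0.491 0.302 0.01 ]
 [0.499 0.215 0.01 ]] [0.54879538 0.26390095 0.01      ]
foot ax 5.554668644602727 0.10875062080694935 0.09019930121170501
rim [0.55086903 0.23875716 0.118     ]
plate [[ 0.586 -0.182  0.004]
 [ 0.502 -0.195  0.004]
 [ 0.53  -0.387  0.004]] 0.08546773995890163 0.19386277165142826
board end [[ 0.57866177 -0.19136082  0.036     ]
 [ 0.50954312 -0.20021297  0.036     ]] 0.06968319854905575
F+ (array([ 0.5612148 , -0.23261598,  0.11424048]), [np.float64(0.007942632861563296), np.float64(0.007942632861563303)])
F- (array([ 0.54364575, -0.23545968,  0.01001994]), [np.float64(0.01187687205623911), np.float64(0.01187687205623912)])
R+ (array([ 0.571688  , -0.30099408,  0.11454057]), [np.float64(0.007621883671949528), np.float64(0.007621883671949637)])
R- (array([ 0.55425967, -0.31186692,  0.00689709]), [np.float64(0.011821155109373292), np.float64(0.01182115510937329)])
((283.9261779785156, 238.05821228027344), (70.3699722290039, 92.65754699707031), 2.337306022644043) [ 0.496 -0.002  0.012]
((394.87109375, 216.00054931640625), (28.761554718017578, 72.6877212524414), 82.64761352539062) [ 0.562 -0.292  0.012]
((385.05889892578125, 293.73529052734375), (35.41019821166992, 78.8240737915039), 75.96376037597656) [ 0.36  -0.266  0.012]
```

>>> {"api": "servo_tool", "payload": {
  "moves": "0 0 -4.75 0 1; 0 0 -4.75 0 1; 4.36 -4 0 0 1; 4.36 -4 0 0 1; 4.36 -4 0 0 1; 4.36 -4 0 0 1; 4.36 -4 0 0 1; 4.36 -4 0 0 1; 4.36 -4 0 0 1; 4.36 -4 0 0 1; 4.36 -4 0 0 1; 4.36 -4 0 0 1; 4.36 -4 0 0 1; 4.36 -4 0 0 1; 0 0 0 -0.187 1; 0 0 0 -0.187 1; 0 0 0 -0.187 1; 0 0 0 -0.187 1; 0 0 0 -0.187 1; 0 0 0 -0.187 1"
}}

```text
clock: 2.65
ee_pos: [0.5043, 0.1554, 0.3]
orientation: [-2.233, -2.209, 0.001]
force: [0.7, -0.4, -0.8]
finger_gap: 0.999
gripper_force: 0.0
```

>>> {"api": "servo_tool", "payload": {
  "moves": "0 0 0 -0.187 1; 0 0 0 -0.187 1; 0 0 0 -0.187 1; 0 0 0 -0.187 1; 0 0 0 -0.187 1; 0 0 0 -0.187 1; 0 0 0 -0.187 1; 0 0 0 -0.187 1; 0 0 0 -0.187 1; 0 0 0 0 1; 0 0 0 0 1"
}}

```text
clock: 4.03
ee_pos: [0.5044, 0.1554, 0.3002]
orientation: [0.145, -3.138, 0.0]
force: [0.4, -0.4, 0.0]
finger_gap: 0.998
gripper_force: 0.0
```

```bash
cat >> h.py <<'E'
def tofs(P,yaw=None):
    "tool-frame shift (cm) from the present TCP to world point P, and yaw of tool x (deg)"
    s=manip.sense();R=Ro.from_rotvec(s["orientation"]).as_matrix()
    print("shift cm",(R.T@(np.array(P)-s["ee_pos"])*100).round(2),"tool-x yaw",round(np.degrees(np.arctan2(R[1,0],R[0,0])),1),"tilt",R[:,2].round(3))
E
python3 - <<'E'
from h import *
import pickle
st(); tofs([.549,.2655,.152])
w=grab("wrist"); pickle.dump(w,open("w1.pkl","wb"))
cv2.imwrite("pics/w1.png",cv2.resize(w["im"],(800,600))[:,:,::-1])
print(proj(w,[.549,.2655,.178]))
E
```

```text
('clock', np.float64(4.025)) ('ee_pos', array([0.5044, 0.1554, 0.3002])) ('orientation', array([ 1.4540e-01, -3.1377e+00,  2.0000e-04])) ('force', array([ 0.4278, -0.4166,  0.0339])) ('finger_gap', np.float64(0.9985)) ('gripper_force', np.float64(0.0)) ('qpos', array([ 0.1914,  0.039 ,  1.2356, -0.    ,  1.8675, -1.472 ]))
shift cm [-5.47 10.55 14.82] tool-x yaw -174.7 tilt [-0. -0. -1.]
(np.float64(399.3752493671197), np.float64(261.1804173922022))
```

View pics/w1.png

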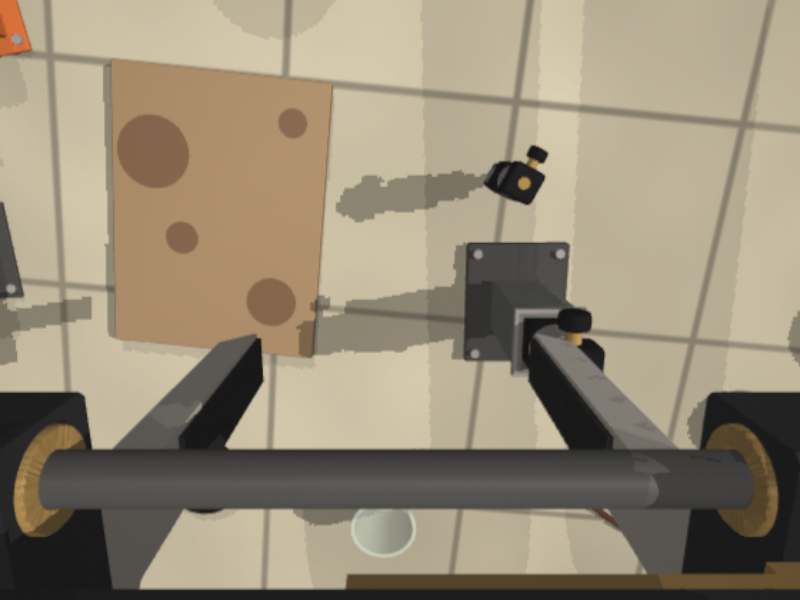

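The wrist view shows the knob at (574,322) and the head partly behind the right finger, near the predicted spot. Next I'll move above it.

>>> {"api": "servo_tool", "payload": {
  "moves": "-2.7 5.2 0 0 1; -2.77 5.35 0 0 1; 0 0 0 0 1; 0 0 0 0 1"
}}

```text
clock: 4.58
ee_pos: [0.5487, 0.2654, 0.3]
orientation: [0.149, -3.137, 0.001]
force: [0.1, -0.6, 0.4]
finger_gap: 1.003
gripper_force: 0.0
```

```bash
python3 - <<'E'
from h import *
import pickle
st(); tofs([.549,.2655,.152])
w=grab("wrist"); pickle.dump(w,open("w2.pkl","wb"))
w1=pickle.load(open("w1.pkl","rb"))
cv2.imwrite("pics/w2.png",cv2.resize(w["im"],(800,600))[:,:,::-1])
for n,P in(("end",[.549,.2655,.178]),("stem",[.5279,.2644,.166]),("knobtop",[.512,.262,.166])):print(n,np.array(proj(w,P))*800/560)
E
```

```text
('clock', np.float64(4.575)) ('ee_pos', array([0.5487, 0.2654, 0.3   ])) ('orientation', array([ 1.4870e-01, -3.1371e+00,  1.4000e-03])) ('force', array([ 0.0633, -0.6388,  0.4083])) ('finger_gap', np.float64(1.003)) ('gripper_force', np.float64(0.0)) ('qpos', array([ 3.5790e-01,  2.2720e-01,  1.0256e+00, -6.0000e-04,  1.8900e+00,
       -1.3078e+00]))
shift cm [-0.04  0.02 14.8 ] tool-x yaw -174.6 tilt [-0.001 -0.001 -1.   ]
end [394.13912865 284.47101911]
stem [395.72297191 244.80880328]
knobtop [394.21971076 217.28126543]
```

View pics/w2.png

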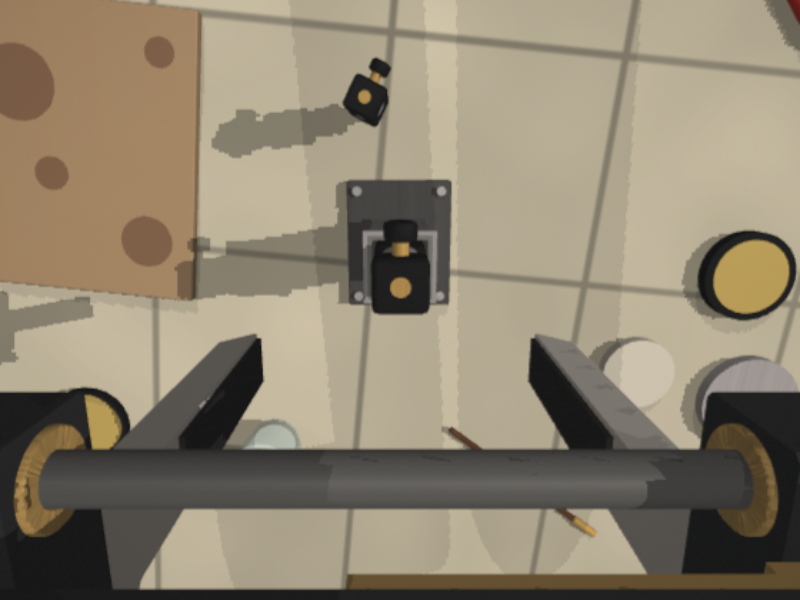

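The torch end dot is at (401,288), against a prediction of (394,284), so it sits about 3 mm toward tool +y. The tool yaw is already aligned.

>>> {"api": "servo_tool", "payload": {
  "moves": "-0.15 0.3 0 0 1; 0 0 4.9 0 1; 0 0 4.9 0 1; 0 0 5 0 1; 0 0 0 0 1; 0 0 0 0 -1; 0 0 0 0 -1; 0 0 0 0 -1; 0 0 0 0 -1; 0 0 0 0 -1; 0 0 0 0 -1"
}}

```text
clock: 6.0
ee_pos: [0.5501, 0.2687, 0.1524]
orientation: [0.15, -3.138, 0.0]
force: [-0.6, -0.0, 0.1]
finger_gap: 0.399
gripper_force: 0.0
```

>>> {"api": "servo_tool", "payload": {
  "moves": "0 0 0 0 -1; 0 0 0 0 -1; 0 0 0 0 -1; 0 0 0 0 -1"
}}

```text
clock: 6.5
ee_pos: [0.55, 0.2687, 0.1523]
orientation: [0.149, -3.138, 0.0]
force: [0.3, 0.0, -0.8]
finger_gap: 0.36
gripper_force: 30.0
```

>>> {"api": "servo_tool", "payload": {
  "moves": "0 0 -1 0 -1; 0 0 -2 0 -1; 0 0 -2 0 -1; 0 0 -2 0 -1; 0 0 -2 0 -1; 0 0 -2 0 -1; 0 0 -2 0 -1; 0 0 0 0 -1; 0 0 0 0 -1"
}}

```text
clock: 7.62
ee_pos: [0.5498, 0.2686, 0.2814]
orientation: [0.149, -3.137, 0.001]
force: [-0.2, -0.5, -3.1]
finger_gap: 0.359
gripper_force: 30.0
```

```bash
python3 - <<'E'
from h import *
st(); tofs([.42,-.002,.29])
E
```

```text
('clock', np.float64(7.625)) ('ee_pos', array([0.5498, 0.2686, 0.2814])) ('orientation', array([ 1.4940e-01, -3.1365e+00,  9.0000e-04])) ('force', array([-0.1786, -0.4536, -3.0962])) ('finger_gap', np.float64(0.3591)) ('gripper_force', np.float64(29.9984)) ('qpos', array([ 3.6190e-01,  2.2870e-01,  1.0606e+00, -1.0000e-04,  1.8539e+00,
       -1.3041e+00]))
shift cm [ 15.5  -25.71  -0.82] tool-x yaw -174.5 tilt [-0.001 -0.001 -1.   ]
```

>>> {"api": "servo_tool", "payload": {
  "moves": "1.3 -2.15 0 0 -1; 2.6 -4.3 0 0 -1; 2.6 -4.3 0 0 -1; 2.6 -4.3 0 0 -1; 2.6 -4.3 0 0 -1; 2.6 -4.3 0 0 -1; 1.2 -2.05 0 0 -1; 0 0 3 0 -1; 0 0 3 0 -1; 0 0 3 0 -1; 0 0 2 0 -1; 0 0 0.7 0 -1; 0 0 0 0 -1; 0 0 0 0 -1"
}}

```text
clock: 9.38
ee_pos: [0.4208, -0.0019, 0.1664]
orientation: [-0.15, 3.136, -0.001]
force: [-0.6, -0.4, -3.1]
finger_gap: 0.358
gripper_force: 30.0
```

```bash
python3 - <<'E'
from h import *
st()
w=grab("scene"); cv2.imwrite("pics/s2.png",cv2.resize(w["im"][60:320,120:468],(800,598),interpolation=cv2.INTER_CUBIC)[:,:,::-1])
E
```

```text
('clock', np.float64(9.375)) ('ee_pos', array([ 0.4208, -0.0019,  0.1664])) ('orientation', array([-1.4950e-01,  3.1362e+00, -6.0000e-04])) ('force', array([-0.6247, -0.3663, -3.1019])) ('finger_gap', np.float64(0.3584)) ('gripper_force', np.float64(29.9979)) ('qpos', array([-1.3940e-01, -1.9690e-01,  1.7182e+00, -1.0000e-04,  1.6185e+00,
       -1.8055e+00]))
```

View pics/s2.png

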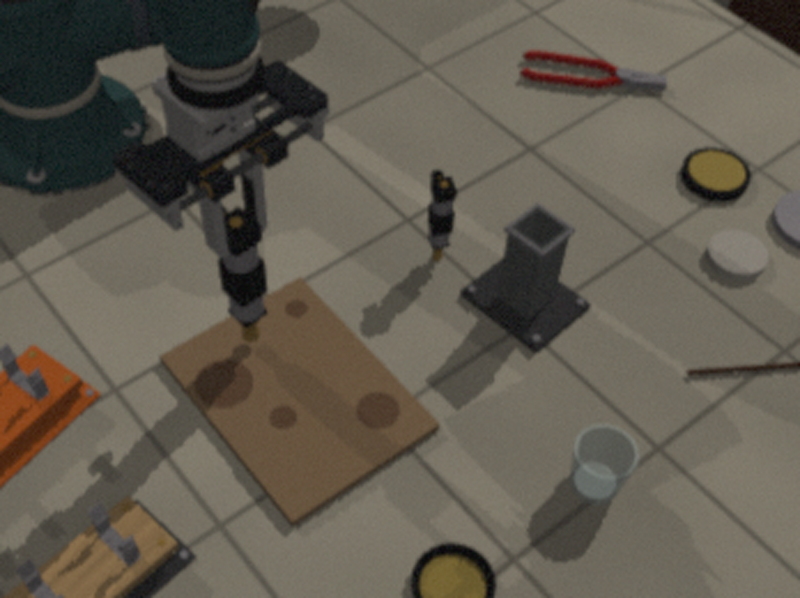

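The torch hangs vertically just above the near end of the board, with its tip at about (250,330). I'll lower it to contact.

>>> {"api": "servo_tool", "payload": {
  "moves": "0 0 0.5 0 -1; 0 0 0.4 0 -1; 0 0 0.3 0 -1; 0 0 0.2 0 -1; 0 0 0 0 -1"
}}

```text
clock: 10.05
ee_pos: [0.421, -0.0018, 0.1542]
orientation: [-0.15, 3.135, -0.001]
force: [-1.7, 0.2, 7.4]
finger_gap: 0.362
gripper_force: 30.0
```

>>> {"api": "servo_tool", "payload": {
  "moves": "-0.82 0 0 0 -1; -0.82 0 0 0 -1; -0.81 0 0.08 0 -1; -0.81 0 0.08 0 -1; -0.8 0 0.17 0 -1; -0.8 0 0.17 0 -1; -0.78 0 0.25 0 -1; -0.78 0 0.25 0 -1; 0 0 0 0 -1"
}}

```text
clock: 11.18
ee_pos: [0.4859, 0.0042, 0.1426]
orientation: [-0.149, 3.134, -0.001]
force: [0.6, -0.8, 4.8]
finger_gap: 0.36
gripper_force: 30.0
```

```bash
python3 - <<'E'
from h import *
st()
w=grab("scene"); cv2.imwrite("pics/s3.png",cv2.resize(w["im"][60:320,120:468],(800,598),interpolation=cv2.INTER_CUBIC)[:,:,::-1])
E
```

```text
('clock', np.float64(11.175)) ('ee_pos', array([0.4859, 0.0042, 0.1426])) ('orientation', array([-1.4950e-01,  3.1345e+00, -7.0000e-04])) ('force', array([ 0.6348, -0.7918,  4.7627])) ('finger_gap', np.float64(0.3603)) ('gripper_force', np.float64(30.001)) ('qpos', array([-1.0820e-01, -3.7700e-02,  1.6231e+00,  1.0000e-04,  1.5526e+00,
       -1.7743e+00]))
```

View pics/s3.png

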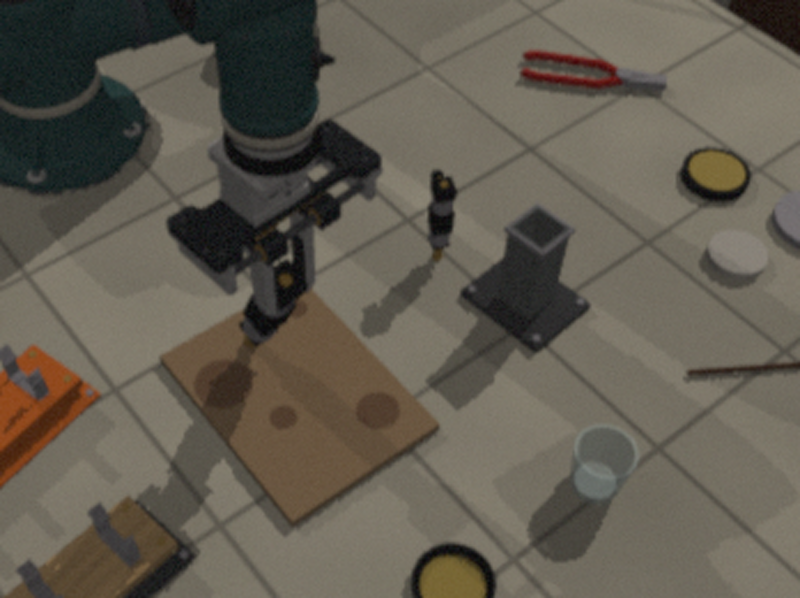

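The torch is tilting as planned, with its tip staying put on the board. I'll continue the arc.

>>> {"api": "servo_tool", "payload": {
  "moves": "-0.75 0 0.33 0 -1; -0.75 0 0.33 0 -1; -0.71 0 0.4 0 -1; -0.71 0 0.4 0 -1; -0.66 0 0.48 0 -1; -0.66 0 0.48 0 -1; -0.61 0 0.54 0 -1; -0.61 0 0.54 0 -1; -0.55 0 0.6 0 -1; -0.55 0 0.6 0 -1; -0.48 0 0.66 0 -1; -0.48 0 0.66 0 -1; 0 0 0 0 -1"
}}

```text
clock: 12.85
ee_pos: [0.5594, 0.0114, 0.0805]
orientation: [0.15, -3.138, 0.0]
force: [3.0, -0.3, 1.4]
finger_gap: 0.361
gripper_force: 30.0
```

>>> {"api": "servo_tool", "payload": {
  "moves": "-0.41 0 0.7 0 -1; -0.41 0 0.7 0 -1; -0.34 0 0.75 0 -1; -0.34 0 0.75 0 -1; -0.26 0 0.78 0 -1; -0.26 0 0.78 0 -1; -0.19 0 0.6 0 -1; -0.19 0 0.6 0 -1; 0 0 0 0 -1"
}}

```text
clock: 13.98
ee_pos: [0.5822, 0.0137, 0.0237]
orientation: [0.149, -3.136, -0.0]
force: [1.7, -0.1, -0.1]
finger_gap: 0.36
gripper_force: 30.0
```

>>> {"api": "servo_tool", "payload": {
  "moves": "-0.12 0 0.4 0 -1; -0.06 0 0.2 0 -1; 0 0 0.15 0 -1; 0 0 0 0 -1; 0 0 0 0 -1"
}}

```text
clock: 14.6
ee_pos: [0.5846, 0.0139, 0.0171]
orientation: [0.149, -3.138, 0.0]
force: [0.1, -0.7, 1.2]
finger_gap: 0.36
gripper_force: 30.0
```

```bash
python3 - <<'E'
from h import *
st()
w=grab("scene"); cv2.imwrite("pics/s4.png",cv2.resize(w["im"][100:310,160:440],(800,600),interpolation=cv2.INTER_CUBIC)[:,:,::-1])
E
```

```text
('clock', np.float64(14.6)) ('ee_pos', array([0.5846, 0.0139, 0.0171])) ('orientation', array([ 0.1495, -3.138 ,  0.    ])) ('force', array([ 0.1258, -0.7424,  1.172 ])) ('finger_gap', np.float64(0.3602)) ('gripper_force', np.float64(30.0003)) ('qpos', array([-0.0732,  0.2725,  1.5397, -0.    ,  1.3294, -1.7392]))
```

View pics/s4.png

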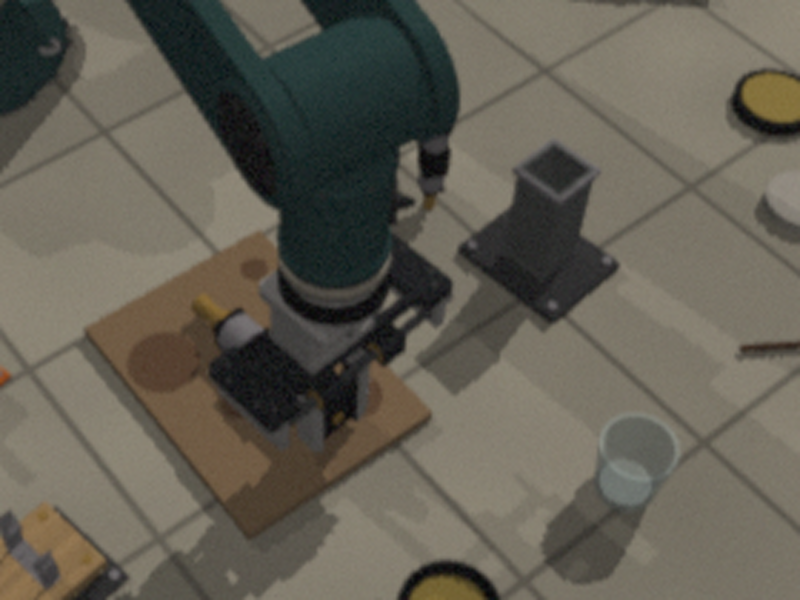

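The torch is almost flat, with its nozzle at (210,310) pointing at the robot and its knob up. I'll lower the last 2 mm and open.

>>> {"api": "servo_tool", "payload": {
  "moves": "0 0 0.15 0 -1; 0 0 0.1 0 -1; 0 0 0 0 -1; 0 0 0 0 -0.2; 0 0 0 0 0; 0 0 0 0 0.3; 0 0 0 0 0.5; 0 0 0 0 0.5; 0 0 0 0 0.5; 0 0 0 0 0.5"
}}

```text
clock: 15.9
ee_pos: [0.5847, 0.0138, 0.0147]
orientation: [-0.15, 3.138, -0.0]
force: [-0.5, 0.3, 0.0]
finger_gap: 0.75
gripper_force: 0.0
```

```bash
python3 - <<'E'
from h import *
st()
w=grab("wrist"); cv2.imwrite("pics/w5.png",cv2.resize(w["im"],(800,600))[:,:,::-1])
import pickle; pickle.dump(w,open("w5.pkl","wb"))
s=manip.sense();R=Ro.from_rotvec(s["orientation"]).as_matrix()
for x in(0,.062,.156): 
    P=s["ee_pos"]+R@np.array([x,0,0]);P[2]=.029; print(x,np.array(proj(w,P))/.7)
E
```

```text
('clock', np.float64(15.9)) ('ee_pos', array([0.5847, 0.0138, 0.0147])) ('orientation', array([-1.495e-01,  3.138e+00, -1.000e-04])) ('force', array([-0.4642,  0.3479,  0.002 ])) ('finger_gap', np.float64(0.75)) ('gripper_force', np.float64(0.0)) ('qpos', array([-7.3200e-02,  2.7490e-01,  1.5419e+00, -1.0000e-04,  1.3247e+00,
       -1.7392e+00]))
0 [393.29100848 375.50060681]
0.062 [393.27050466 182.74390285]
0.156 [ 393.23133143 -185.52421564]
```

View pics/w5.png

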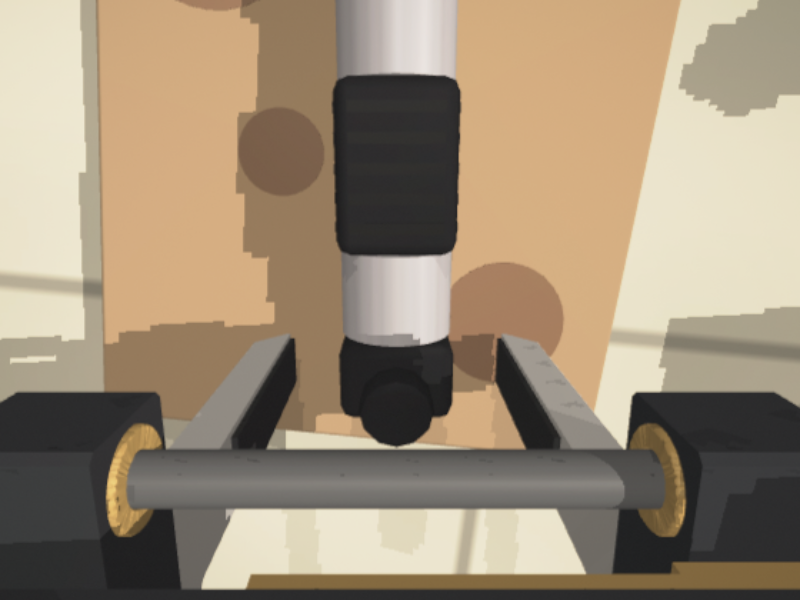

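The torch lies flat on the board, let go and knob up, and its grip block spans rows 75–252. I'll compute the shift for the regrasp.

```bash
python3 - <<'E'
from h import *
import pickle
w=pickle.load(open("w5.pkl","rb"))
a,b=onz(w,397*.7,76*.7,.045),onz(w,397*.7,251*.7,.045); print(a,b,np.linalg.norm(a-b)); m=(a+b)/2;m[2]=.018; tofs(m)
c=[onz(w,u*.7,v*.7,.045) for u,v in((340,90),(340,240))]; print(c)
E
```

```text
[0.49518064 0.00630695 0.045     ] [0.54095561 0.01074835 0.045     ] 0.0459899364887625
shift cm [ 6.68  0.11 -0.33] tool-x yaw -174.5 tilt [ 0. -0. -1.]
[array([ 0.5000316 , -0.00820212,  0.045     ]), array([ 0.53939256, -0.00536326,  0.045     ])]
```

>>> {"api": "servo_tool", "payload": {
  "moves": "0 0 -0.33 0 0.5; 2 0 0 0 0.5; 2.5 0 0 0 0.5; 2 0.1 0 0 0.5; 0 0 0 0 0.5; 0 0 0 0 -1; 0 0 0 0 -1; 0 0 0 0 -1; 0 0 0 0 -1; 0 0 0 0 -1; 0 0 0 0 -1; 0 0 0 0 -1"
}}

```text
clock: 17.45
ee_pos: [0.5199, 0.0086, 0.0179]
orientation: [-0.149, 3.138, -0.0]
force: [0.8, 1.0, -1.3]
finger_gap: 0.36
gripper_force: 30.0
```

>>> {"api": "servo_tool", "payload": {
  "moves": "0 0 -1 0 -1; 0 0 -3 0 -1; 0 0 -4 0 -1; 0 0 -4 0 -1; 0 0 -4 0 -1; 0 0 -2 0 -1; 0 0 0 0 -1"
}}

```text
clock: 18.32
ee_pos: [0.5206, 0.0087, 0.2002]
orientation: [-0.15, 3.134, -0.001]
force: [0.1, -0.5, -2.8]
finger_gap: 0.357
gripper_force: 30.0
```

```bash
python3 - <<'E'
from h import *
import pickle
st(); d=pickle.load(open("d0.pkl","rb"));T,S=d["top"],d["scene"]
e=lambda u,v:(345+u/4,185+(v-300)/4);g=lambda u,v:(95+(u-400)*.3,265+(v-300)*.3)
for n,x,y in(("F-",(130,463),(625,355)),("F+",(122,395),(675,410)),("R-",(245,450),(525,440)),("R+",(236,382),(575,495))): print(n,tri(T,e(*x),S,g(*y)))
tofs([.5549,-.271,.175])
E
```

```text
('clock', np.float64(18.325)) ('ee_pos', array([0.5206, 0.0087, 0.2002])) ('orientation', array([-1.496e-01,  3.134e+00, -7.000e-04])) ('force', array([ 0.08  , -0.5483, -2.7793])) ('finger_gap', np.float64(0.3575)) ('gripper_force', np.float64(29.9962)) ('qpos', array([-9.2200e-02,  1.9800e-02,  1.4517e+00,  1.0000e-04,  1.6661e+00,
       -1.7584e+00]))
F- (array([ 0.52921748, -0.23422358,  0.07054911]), [np.float64(0.0006044030875197394), np.float64(0.0006044030875197504)])
F+ (array([ 0.57386137, -0.2293301 ,  0.06226061]), [np.float64(0.002039647549186363), np.float64(0.0020396475491863907)])
R- (array([ 0.53998309, -0.30749223,  0.06681865]), [np.float64(0.000760063905300406), np.float64(0.0007600639053004141)])
R+ (array([ 0.5844379 , -0.30195819,  0.06149585]), [np.float64(0.002223697938341348), np.float64(0.0022236979383413865)])
shift cm [ -0.74 -28.17   2.54] tool-x yaw -174.5 tilt [ 0.004 -0.    -1.   ]
```

>>> {"api": "servo_tool", "payload": {
  "moves": "0 -2 0 0 -1; -0.2 -4.7 0 0 -1; -0.2 -4.7 0 0 -1; -0.2 -4.7 0 0 -1; -0.2 -4.7 0 0 -1; -0.06 -4.7 0 0 -1; 0 -2.48 0 0 -1; 0 0 0 0.1 -1; 0 0 0 0.16 -1; 0 0 0 0.16 -1; 0 0 0 0.16 -1; 0 0 0 0.16 -1; 0 0 0 0.16 -1; 0 0 0 0.16 -1; 0 0 0 0.16 -1; 0 0 0 0.16 -1; 0 0 0 0.147 -1; 0 0 0 0 -1; 0 0 0 0 -1"
}}

```text
clock: 20.7
ee_pos: [0.5549, -0.2684, 0.1974]
orientation: [-2.058, -2.372, -0.0]
force: [-0.7, -0.3, -2.6]
finger_gap: 0.361
gripper_force: 30.0
```

```bash
python3 - <<'E'
from h import *
st(); tofs([.556,-.269,.12])
import pickle
w=grab("wrist");pickle.dump(w,open("w6.pkl","wb")); cv2.imwrite("pics/w6.png",cv2.resize(w["im"],(800,600))[:,:,::-1])
R=np.array([.556,-.269,0]);a=np.radians(98);X=np.array([np.cos(a),np.sin(a),0]);Y=np.array([-X[1],X[0],0])
for x,y,z in((.075,.035,.036),(.075,-.035,.036),(.037,.024,.078),(.037,-.024,.078),(-.084,0.035,.066)): print(x,y,np.array(proj(w,R+X*x+Y*y+[0,0,z]))/.7)
E
```

```text
('clock', np.float64(20.7)) ('ee_pos', array([ 0.5549, -0.2684,  0.1974])) ('orientation', array([-2.0578, -2.3721, -0.    ])) ('force', array([-0.663 , -0.3423, -2.5807])) ('finger_gap', np.float64(0.3607)) ('gripper_force', np.float64(29.9963)) ('qpos', array([-5.4270e-01,  2.3840e-01,  1.2138e+00,  2.0000e-04,  1.6906e+00,
       -6.8430e-01]))
shift cm [-0.08  0.11  7.74] tool-x yaw 98.1 tilt [-0.001  0.001 -1.   ]
0.075 0.035 [341.24876092 151.54487456]
0.075 -0.035 [455.61945529 151.86724425]
0.037 0.024 [355.07995634 221.12693232]
0.037 -0.024 [441.90970047 221.37714487]
-0.084 0.035 [341.74503789 412.71992977]
```

View pics/w6.png

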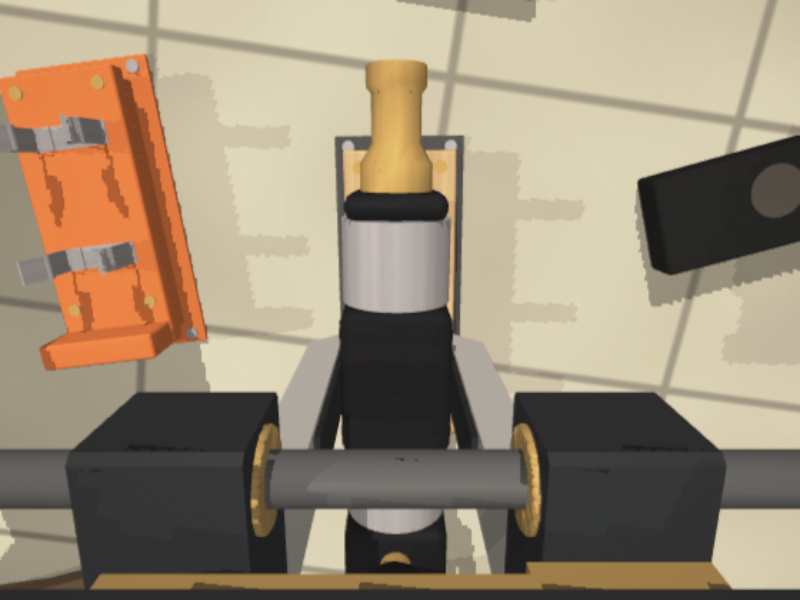

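The held torch (column ~397) lines up with the rack (board edges 343/453, far plate corners 335/464 at row 137). Next is a yaw check using the plate's right edge.

```bash
python3 - <<'E'
from h import *
import pickle
w=pickle.load(open("w6.pkl","rb"))
im=w["im"].astype(float).sum(2)
pts=[]
for v in range(105,225,6):
    r=im[v,300:345]; g=np.diff(cv2.GaussianBlur(r[None],(5,1),0)[0]); u=300+np.argmax(g)+.5
    pts.append(onz(w,u,v,.004)[:2])
p=np.array(pts); vx,vy,x0,y0=cv2.fitLine(p.astype(np.float32),cv2.DIST_HUBER,0,.001,.001).ravel()
n=np.array([-vy,vx]); print("edge yaw",np.degrees(np.arctan2(vy,vx)),"res",np.abs((p-[x0,y0])@n).round(4))
# torch axis from nozzle & sleeve edges: columns via rows
R=np.array([.556,-.269]); print("dist origin to edge", (np.array([x0,y0])-R)@n)
c=[onz(w,335*.7,137*.7,.004),onz(w,464*.7,137*.7,.004)]; print(np.array(c).round(4),np.mean(c,0))
t=[onz(w,u*.7,v*.7,.208) for u,v in((396.5,75),(397,160))]; print(np.round(t,4)); t=np.array(t); q=t[0]-t[1]; print("torch yaw",np.degrees(np.arctan2(q[1],q[0])))
tofs([.556,-.269,.075])
E
```

```text
edge yaw -80.95278 res [0.002  0.0011 0.0012 0.0013 0.0013 0.0132 0.0083 0.0082 0.0016 0.0007
 0.0008 0.0009 0.001  0.001  0.0011 0.0012 0.0003 0.0003 0.0004 0.0077]
dist origin to edge 0.04310559290549174
[[ 0.5025 -0.1907  0.004 ]
 [ 0.5874 -0.1786  0.004 ]] [ 0.54496236 -0.18464868  0.004     ]
[[ 0.5416 -0.1764  0.208 ]
 [ 0.5452 -0.2005  0.208 ]]
torch yaw 98.54730744134582
shift cm [-0.06  0.11 12.25] tool-x yaw 98.1 tilt [-0.001  0.001 -1.   ]
```

>>> {"api": "servo_tool", "payload": {
  "moves": "-0.25 0.11 0 0 -1; 0 0 4 0 -1; 0 0 4 0 -1; 0 0 3 0 -1; 0 0 1.2 0 -1; 0 0 0.7 0 -1; 0 0 0 0 -1; 0 0 0 0 -1"
}}

```text
clock: 21.75
ee_pos: [0.5574, -0.272, 0.0707]
orientation: [2.06, 2.368, 0.001]
force: [-0.2, 0.1, -3.1]
finger_gap: 0.36
gripper_force: 30.0
```

>>> {"api": "servo_tool", "payload": {
  "moves": "0 0 0.3 0 -1; 0 0 0.3 0 -1; 0 0 0.3 0 -1; 0 0 0 0 -1"
}}

```text
clock: 22.25
ee_pos: [0.5578, -0.2718, 0.0613]
orientation: [2.059, 2.368, 0.002]
force: [2.6, -0.1, 3.0]
finger_gap: 0.359
gripper_force: 30.0
```

>>> {"api": "servo_tool", "payload": {
  "moves": "0 0 0.4 0 -1; 0 0 0.4 0 -1; 0 0 0.4 0 -1; 0 0 0 0 -1"
}}

```text
clock: 22.75
ee_pos: [0.5584, -0.2722, 0.0527]
orientation: [2.058, 2.366, 0.002]
force: [-1.6, 2.1, 15.1]
finger_gap: 0.36
gripper_force: 30.0
```

>>> {"api": "servo_tool", "payload": {
  "moves": "0 0 0.4 0 -1; 0 0 0.3 0 -1; 0 0 0 0 -1"
}}

```text
clock: 23.12
ee_pos: [0.5588, -0.273, 0.047]
orientation: [2.056, 2.364, 0.002]
force: [-2.5, 2.5, 18.3]
finger_gap: 0.361
gripper_force: 30.0
```

>>> {"api": "servo_tool", "payload": {
  "moves": "0 0 0.3 0 -1; 0 0 0.3 0 -1; 0 0 0 0 -1"
}}

```text
clock: 23.5
ee_pos: [0.5584, -0.2733, 0.0373]
orientation: [2.057, 2.365, 0.0]
force: [3.2, -3.4, 6.2]
finger_gap: 0.362
gripper_force: 30.0
```

>>> {"api": "servo_tool", "payload": {
  "moves": "0 0 0.3 0 -1; 0 0 0.3 0 -1; 0 0 0 0 -1"
}}

```text
clock: 23.88
ee_pos: [0.5584, -0.2733, 0.0332]
orientation: [2.057, 2.365, -0.0]
force: [0.3, -1.7, 13.3]
finger_gap: 0.363
gripper_force: 30.0
```

Both clips appear to have snapped: the force fell and the foam line then matches the home height. One more firm push, then back off and release.

>>> {"api": "servo_tool", "payload": {
  "moves": "0 0 0.3 0 -1; 0 0 0.2 0 -1; 0 0 0 0 -1"
}}

```text
clock: 24.25
ee_pos: [0.5584, -0.2733, 0.03]
orientation: [2.057, 2.365, -0.0]
force: [-2.7, 1.3, 19.4]
finger_gap: 0.361
gripper_force: 30.0
```

>>> {"api": "servo_tool", "payload": {
  "moves": "0 0 -0.4 0 -1; 0 0 -0.4 0 -1; 0 0 -0.4 0 -1; 0 0 0 0 -1; 0 0 0 0 -0.15; 0 0 0 0 -0.15; 0 0 0 0 0; 0 0 0 0 0; 0 0 0 0 0; 0 0 0 0 0"
}}

```text
clock: 25.5
ee_pos: [0.5564, -0.2713, 0.0358]
orientation: [-2.062, -2.37, 0.0]
force: [-0.5, -0.4, 0.7]
finger_gap: 0.499
gripper_force: 0.0
```

>>> {"api": "servo_tool", "payload": {
  "moves": "0 0 -1 0 0; 0 0 -2 0 0; 0 0 -3 0 0.1; 0 0 -4 0 0.1; 0 0 -4 0 0.1; -3 0 -2 0 0.1; -4 0 0 0 0.1; 0 0 0 0 0.1; 0 0 0 0 0.1"
}}

```text
clock: 26.62
ee_pos: [0.5662, -0.3403, 0.1969]
orientation: [2.062, 2.37, 0.001]
force: [-0.7, 0.8, -0.0]
finger_gap: 0.547
gripper_force: 0.0
```

```bash
python3 - <<'E'
from h import *
st()
w=grab("wrist");s=grab("scene")
import pickle;pickle.dump((w,s),open("w7.pkl","wb"))
a=cv2.resize(w["im"],(533,400));b=cv2.resize(s["im"][240:370,70:243],(533,400),interpolation=cv2.INTER_CUBIC)
b=np.clip(b*1.5,0,255).astype(np.uint8)
cv2.imwrite("pics/e.png",cv2.resize(np.hstack([a,b]),(800,300))[:,:,::-1])
R=np.array([.556,-.269,0]);q=np.radians(98.2);X=np.array([np.cos(q),np.sin(q),0])
for x,z in((.094,.053),(.024,.070),(-.024,.07),(-.062,.09)):print(x,proj(w,R+X*x+[0,0,z]),proj(s,R+X*x+[0,0,z]))
E
```

```text
('clock', np.float64(26.625)) ('ee_pos', array([ 0.5662, -0.3403,  0.1969])) ('orientation', array([2.0616e+00, 2.3700e+00, 9.0000e-04])) ('force', array([-0.6566,  0.7524, -0.037 ])) ('finger_gap', np.float64(0.5468)) ('gripper_force', np.float64(0.0)) ('qpos', array([-6.2730e-01,  3.3810e-01,  1.0902e+00,  5.0000e-04,  1.7128e+00,
       -7.6620e-01]))
0.094 (np.float64(276.66367479373963), np.float64(-17.127168576849016)) (np.float64(191.90454194890953), np.float64(274.670422555542))
0.024 (np.float64(276.9824983689438), np.float64(76.06547735460927)) (np.float64(163.22525862843304), np.float64(293.1389342422328))
-0.024 (np.float64(277.17628703744674), np.float64(139.0296870799309)) (np.float64(143.3089234485244), np.float64(309.4402585020114))
-0.062 (np.float64(277.37222510124553), np.float64(190.48072858690796)) (np.float64(124.0510481699489), np.float64(318.6400914465296))
```

View pics/e.png

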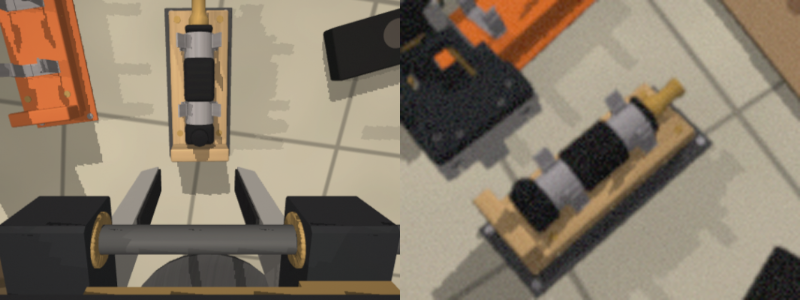

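The views show the torch parallel to the rack, knob up and nozzle at the open end, with both clips around its sleeves. The along-rack offset is about 3 mm, within the 9 mm allowed. The force extrapolates to an unloaded axis height of 52.8 mm, against 53 mm for home, so I'm handing in.

```bash
python3 -c "
from h import *
print(order.finish_job())"
```

```text
the job is handed in; nothing more can be done
None
```

The torch was laid on the tan board, regripped, and clipped into the wooden rack, knob up with its nozzle at the open end. By my force and image readings it is fully home. It has been let go, I did not touch the jar, lid or charcoal block, and the job is handed in at about 27 s of the 67 s allowed; no verdict was returned.

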